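Clamp the funnel stand to the shelf

TASK

The clamp-on funnel stand hangs loose on the front edge of the rack's upper shelf: push its clamp fully home against the edge, then tighten the lever knob under the shelf until it is firmly hand-tight, about 10 N of push near the lever's end and never as much as 13 N, which would crush the rubber. Let go and leave it gripping there, with everything else on the rack left as it stands.

Things in the scene. Friction and masses are not known exactly. Their poses are not given: they have to be found in the camera images.
- rack: two-tier steel rack on the worktop, 200 mm deep and 420 mm wide, upper board 10 mm thick with its top 215 mm above the worktop; origin on the worktop under its centre, x points from its front (the robot's side) to its back, y along its front edge, z up; the front edge of the upper board lies 100 mm before the origin. It stands fast.
- spine_face (a point): centre of the upright front face (34 mm wide, 38 mm high) of the aluminium C-clamp on the upper board's front edge; axes as the rack's, so x points straight in. When home it is 11 mm before the board's edge. The upper jaw lies on the board; on it, 51 mm behind this face, stands a 10 mm post, 95 mm high, that carries a funnel ring behind it.
- clamp (a joint): how far the clamp is still pulled out from home, m: 0 is fully home (a hard stop), growing as it comes out towards the robot, at most 0.03. Sliding it takes about 8 N while the knob is slack.
- hub (a point): on the upright axis of the black lever knob under the clamp's lower jaw, at the lever's mid-height: 25 mm behind the clamp's front face and 34 mm below that face's centre at knob angle 0, rising 6 mm per rad. Its axes turn with the knob.
- wing_end (a point): point on the knob's long lever, 75 mm from its axis, at mid-height. The lever is a level black bar 12 mm wide and 14 mm high with a rounded end 90 mm from the axis, and it sticks out in front of the clamp, below it, towards the robot. It can be reached from above, in front of the clamp.
- knob (a joint): angle of the knob, rad, growing as it tightens: anticlockwise seen from above, the lever's end moving from the rack's +y side to its -y side. At 0.65 the lever points straight along the rack's -x. Starts slack at 0 to 0.15. Turns with a steady drag of 4 to 5 N near the lever's end until the pad bites between about 0.25 and 0.95 (hidden, differs each time, must be felt); then resists by some 25 N more per rad. Keeps its grip when let go.
- pad: rubber pad on top of the knob's screw, 18 mm across, hidden between lower jaw and shelf; rises 6 mm per rad and presses the rubber lining under the shelf. Origin on the knob's axis. Grips well with 9 to 12 N pushed square on the lever 72 mm from the axis (0.65 to 0.85 N m); under 8 N (0.57 N m) it is loose, over 13.3 N (0.96 N m) it crushes the lining.
- tin: chrome spice tin with a twist cap, 52 mm across, 73 mm high, standing on the upper shelf behind the clamp; leave it. Origin at its foot.
- stopper: glass carafe stopper, 46 mm across, 56 mm high, standing on its head on the upper shelf behind the clamp; leave it. Origin at its foot.
- bowls: two nested shallow white ceramic bowls, 132 mm across, on the lower shelf; leave them. Origin at the foot.
- funnel: grey plastic funnel standing mouth down on the lower shelf, 92 mm across, 95 mm high; leave it. Origin at its foot.

How it is judged:
On the way, in this order (a step that is already met when the one before it is completed fails the run):
1. the clamp is pushed fully home (within 2 mm), the knob still slack (value of joint clamp below 0.002 m and contact force between pad and anything else below 10 N), for 0.2 s.
2. the pad grips the shelf with at least 33 N (some 8 N at the lever), the clamp still home (contact force between pad and anything else above 33 N and value of joint clamp below 0.002 m), for 0.2 s.
At the end, for the whole second after the job is handed in: The clamp is home within 2 mm, the pad still grips the shelf with 25 to 100 N, the knob is at rest, and tin, stopper, bowls and funnel stand within 20 mm of where they were (value of joint clamp below 0.002 m and contact force between pad and anything else between 25 and 100 N and velocity of joint knob below 0.05 rad/s and distance of each of tin, stopper, bowls, funnel from where it was at the start of the episode below 0.02 m); the robot touches nothing.
It fails at once if the knob is overtightened: the pad presses the rubber lining with more than 100 N (contact force between pad and anything else above 100 N).
It fails at once if the tin is moved by more than 20 mm or tipped (distance of tin from where it was at the start of the episode above 0.02 m or angle between tin's own z axis and vertical above 0.3 rad).
It fails at once if the stopper is moved by more than 20 mm or tipped (distance of stopper from where it was at the start of the episode above 0.02 m or angle between stopper's own z axis and vertical above 0.3 rad).
It fails at once if the bowls is moved by more than 20 mm or tipped (distance of bowls from where it was at the start of the episode above 0.02 m or angle between bowls's own z axis and vertical above 0.3 rad).
It fails at once if the funnel is moved by more than 20 mm or tipped (distance of funnel from where it was at the start of the episode above 0.02 m or angle between funnel's own z axis and vertical above 0.3 rad).
It also fails if it takes over 72 s, if anything falls off the work surface, if the arm or the gripper's body presses on something with over 40 N, if the wrist force passes 120 N, or if a joint passes its speed limit or range.

ROBOT

A 7-joint arm with a two-finger parallel gripper is mounted at the origin on the work surface. World frame = base frame: x ahead of the robot, y to its left, z up, the work surface at z = 0. Lengths are in m, angles in rad, forces in N, time in s.
With the tool pointing down it reaches from about 0.35 to 0.9 m from the base axis. Payload 19.9 kg.
Tool frame: the origin (TCP) lies between the finger pads; the fingertips stand 19 mm ahead of it and the grasp point (between the pads) is the TCP; z points along the fingers, y is the direction in which the jaws open and shut (so a half turn about z gives the same grasp; the last joint's range is limited). The gripper opens to 94 mm and grips with 3 to 60 N. Pads are 16 mm wide; open, the fingers measure 119 mm over their backs; the gripper's body (75 mm by 177 mm) begins 78 mm behind the grasp point.
Start: joints at [-1.282, 0.417, -0.01, 1.614, 0.005, 1.111, -0.053], TCP at [0.202, 0.591, 0.224] pointing down, gripper open.
Joint ranges: [-2.81, 2.81], [-0.39, 2.02], [-1.27, 1.25], [0.06, 2.57], [-1.19, 4.33], [0.19, 2], [-2.82, 2.82]. Speed limits (rad/s): [1.89, 1.89, 2.39, 2.39, 3.01, 3.01, 3.01].

INTERFACE

Orientations are given as a 3x3 rotation matrix whose columns are the frame's x, y, z axes.
In Python, from rig import robot gives the robot as it stands. Calls block until the motion is done:
- robot.move_ptp(position, orientation): joint-space move of the TCP to a pose.
- robot.move_linear(position, velocity=0.15, frame=None, threshold=None): straight line of the TCP; frame=None keeps the orientation; velocity is the mean speed in m/s. With threshold (N) it stops when the force on the tool has changed by that much, and returns True; else False.
- robot.goto_joints(angles): joint-space move.
- robot.gripper_to(opening): finger opening in m; the grip force is fixed at half the most; returns when the fingers have stopped.
- robot.pause(seconds).
- robot.ik(position, orientation): joint angles nearest the present ones, or None.
- robot.get_state(): the state.
- robot.grab_frame(name): name is "scene" or "side" or "wrist"; returns the picture (420x560x3 uint8, red, green, blue); there is no depth.
- robot.camera_info(name): a dict with "fx", "fy", "cx", "cy" (pixels), "dist" ([k1, k2, p1, p2, k3] as OpenCV has them; the pictures are not rectified), "rvec" (rotation vector, rad) and "tvec" (3), from world to camera coordinates, as OpenCV has them. Camera axes: x right, y down, z forward; pixel columns grow to the right and rows downward; lengths in m; the calibration is good to about 2 mm. A picture is of the moment at which its call begins: read the wrist's pose just before it. camera_info takes no time and is no camera call; for the wrist camera it gives the pose at the moment of the call.
A pose or a line that the arm cannot do raises robot.PlanningError and nothing moves.
- robot.sign_off(): hands the job in, once; it reports no verdict.
The state is a dict: "time": time; "qpos": joint angles; "joint_vel": joint speeds; "effort": joint torques, N m; "ee_pos": TCP position; "tool_rot": TCP orientation; "force": force on the tool from outside, world axes, zero at the start; "moment": the same for the moment, N m; "opening": finger opening in m.
Only numpy, scipy, OpenCV 4.12 (cv2) and the standard library are available. Lean on these libraries where they do the work, as an engineer would, in place of code of your own. Each camera call takes 0.05 s, during which the arm holds its last target. There are 200 camera calls.

## Working session

There is one attempt and no reset: what is moved stays moved. The work goes in short steps, each a Python script; the robot and the scene stay as the last script left them, time stands still between calls to the robot, and variables do not carry over. Pictures are saved under pics/ and viewed, about 8 in all and at most 12, crops included, and the job is handed in when it is done.

```bash
ls; mkdir -p pics; python3 - <<'E'
from rig import robot
import cv2
s=robot.get_state(); print(s)
for n in ["scene","side","wrist"]:
    c=robot.camera_info(n); print(n,c)
    im=robot.grab_frame(n); cv2.imwrite(f"pics/a_{n}.png",im[:,:,::-1])
E
```

```text
pics
{'time': 0.0, 'qpos': array([-1.28250307,  0.41798525, -0.01031723,  1.61413504,  0.00470823,
        1.11070375, -0.05299689]), 'joint_vel': array([ 0.00021156,  0.00101607,  0.00018893, -0.0012505 , -0.00119213,
       -0.00114627,  0.00046899]), 'effort': array([-1.94556393e-03, -8.51277852e+01,  6.37342259e-01, -4.25971627e+01,
       -4.89613961e-02,  1.89256808e-02,  1.28528573e-04]), 'ee_pos': array([0.20229908, 0.59099656, 0.22383463]), 'tool_rot': array([[-9.46118349e-01,  3.23820903e-01, -3.02774255e-04],
       [ 3.23821032e-01,  9.46117631e-01, -1.16903719e-03],
       [-9.20986169e-05, -1.20409221e-03, -9.99999271e-01]]), 'force': array([-0.0083045 , -0.03473003, -0.55775961]), 'moment': array([-0.0048178 , -0.0057696 , -0.04348289]), 'opening': 0.09399902865644236}
scene {'fx': 508.5817973326115, 'fy': 508.5817973326115, 'cx': 276.81399357690333, 'cy': 213.0694924606784, 'dist': array([-0.09858861,  0.        ,  0.        ,  0.        ,  0.        ]), 'rvec': array([ 1.69749563,  2.07840608, -0.63561244]), 'tvec': array([ 0.1163467 , -0.44715903,  1.36818391])}
side {'fx': 396.0597158687128, 'fy': 396.0597158687128, 'cx': 281.4012586521827, 'cy': 215.29314076663135, 'dist': array([0.01408162, 0.        , 0.        , 0.        , 0.        ]), 'rvec': array([ 0.53256819,  2.75399237, -1.09753677]), 'tvec': array([ 0.59320207, -0.10675498,  0.92602568])}
wrist {'fx': 359.05435492153686, 'fy': 359.05435492153686, 'cx': 277.3440554141828, 'cy': 206.6005126959399, 'dist': array([-0.05760421,  0.        ,  0.        ,  0.        ,  0.        ]), 'rvec': array([-2.36169431, -1.68733488, -0.23586508]), 'tvec': array([-0.62262817, -0.02840855,  0.39291376])}
```

View pics/a_scene.png

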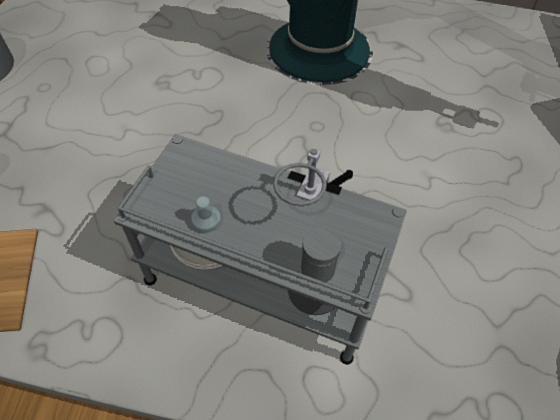

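View pics/a_side.png

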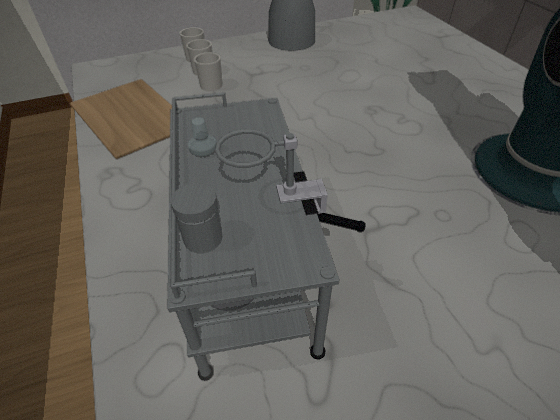

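Scene view: looking back at the robot, front corner caps of the upper board at about (177,139) and (398,212), clamp and post at (312,185), lever end at (350,174). Side view: clamp spine near (322,200), lever end at (362,226).

```bash
cat > h.py <<'E'
import numpy as np, cv2
from rig import robot
def cam(c):
    R=cv2.Rodrigues(c["rvec"])[0]; K=np.array([[c["fx"],0,c["cx"]],[0,c["fy"],c["cy"]],[0,0,1.]])
    return R,c["tvec"],K,c["dist"]
def rays(c,px):
    R,t,K,d=cam(c); u=cv2.undistortPoints(np.array(px,float).reshape(-1,1,2),K,d)[:,0]
    D=np.c_[u,np.ones(len(u))]@R; return -R.T@t, D/np.linalg.norm(D,axis=1)[:,None]
def onz(c,px,z):
    o,D=rays(c,px); return o+D*((z-o[2])/D[:,2])[:,None]
def proj(c,P):
    R,t,K,d=cam(c); return cv2.projectPoints(np.array(P,float).reshape(-1,3),c["rvec"],t,K,d)[0][:,0]
def tri(cs,px):
    A=np.zeros((3,3));b=np.zeros(3)
    for c,p in zip(cs,px):
        o,D=rays(c,[p]); M=np.eye(3)-np.outer(D[0],D[0]); A+=M;b+=M@o
    return np.linalg.solve(A,b)
E
python3 - <<'E'
from h import *
sc,sd=robot.camera_info("scene"),robot.camera_info("side")
print("sc corners",onz(sc,[(177,139),(398,212)],.215))
print("sd corners",onz(sd,[(272,101),(326,272)],.215))
print("lever end",tri([sc,sd],[(350,174),(362,226)]))
print("post top",tri([sc,sd],[(313,154),(290,139)]))
a=cv2.imread("pics/a_scene.png")[130:240,240:390]; b=cv2.imread("pics/a_side.png")[120:260,230:400]
a=cv2.resize(a,None,fx=4,fy=4,interpolation=2)[:,:600]; b=cv2.resize(b,None,fx=4,fy=4,interpolation=2)
cv2.imwrite("pics/b1.png",a); cv2.imwrite("pics/b2.png",b); print(a.shape,b.shape)
E
```

```text
sc corners [[ 0.58098145 -0.18248226  0.215     ]
 [ 0.65881491  0.2081119   0.215     ]]
sd corners [[ 0.58435062 -0.17737606  0.215     ]
 [ 0.66131146  0.20830223  0.215     ]]
lever end [0.55812692 0.12541422 0.16765099]
post top [0.64811168 0.06322425 0.30730125]
(440, 600, 3) (560, 680, 3)
```

View pics/b1.png

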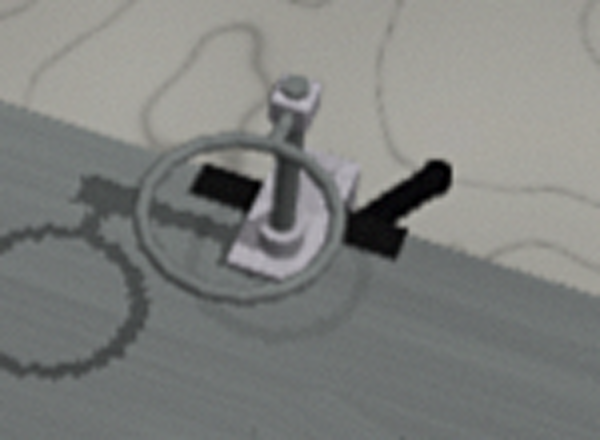

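View pics/b2.png

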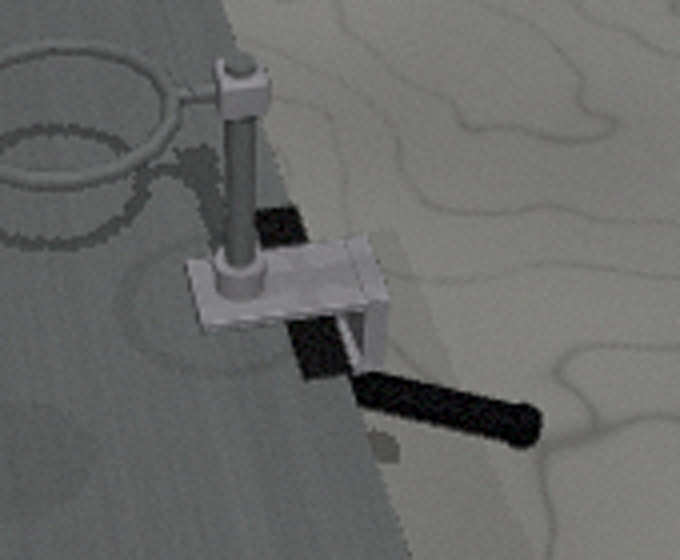

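Crop 1 (scene, ×4): board edge from (0,102) to (600,300), upper jaw back corners (222,262) and (285,282), front +y corner (358,165), lever end (437,175). Crop 2 (side, ×4): upper jaw corners (368,236), (388,298), (203,332), (188,260), post block (240,66), lever end (525,425).

```bash
python3 - <<'E'
from h import *
sc,sd=robot.camera_info("scene"),robot.camera_info("side")
S=lambda *p:(240+p[0]/4,130+p[1]/4)
D=lambda *p:(230+p[0]/4,120+p[1]/4)
e=onz(sc,[S(0,102),S(600,300)],.215); d=e[1]-e[0]; yaw=-np.arctan2(d[0],d[1]); print("edge",e,yaw)
e2=onz(sd,[D(228,0),D(410,560)],.215); d=e2[1]-e2[0]; print("edge sd",e2,-np.arctan2(d[0],d[1]))
yaw=-.197
ex=np.array([np.cos(yaw),np.sin(yaw)]);ey=np.array([-ex[1],ex[0]])
print("edge along ex",e[:,:2]@ex,e2[:,:2]@ex, "caps ex", np.array([[.581,-.1825],[.6588,.2081],[.58435,-.17738],[.6613,.2083]])@ex)
def rep(n,P): P=np.asarray(P); print(n,P.round(4),"along ex,ey",(P[:2]@ex).round(4),(P[:2]@ey).round(4))
rep("front+y",tri([sc,sd],[S(358,165),D(388,298)]))
rep("back+y",tri([sc,sd],[S(285,282),D(203,332)]))
rep("back-y",tri([sc,sd],[S(222,262),D(188,260)]))
rep("post top",tri([sc,sd],[S(295,88),D(240,66)]))
rep("post base",tri([sc,sd],[S(283,225),D(241,265)]))
rep("lever end",tri([sc,sd],[S(437,175),D(525,425)]))
for z in(.219,.221,.223):
  for p in onz(sd,[D(368,238),D(388,300)],z): rep("front sd",p)
E
```

```text
edge [[ 0.5958642  -0.06494105  0.215     ]
 [ 0.64773094  0.19452354  0.215     ]] -0.19729852931197178
edge sd [[ 0.58229503 -0.1084238   0.215     ]
 [ 0.64609571  0.19526     0.215     ]] -0.2070775868063422
edge along ex [0.5970499  0.59712889] [0.59225398 0.59538114] caps ex [0.6054828  0.60532656 0.60776588 0.60773906]
front+y [0.6015 0.0898 0.2172] along ex,ey 0.5723 0.2058
back+y [0.6629 0.0699 0.2077] along ex,ey 0.6364 0.1983
back-y [0.6599 0.0427 0.2151] along ex,ey 0.6388 0.1711
post top [0.6484 0.0641 0.3119] along ex,ey 0.6233 0.1897
post base [0.6476 0.0649 0.2282] along ex,ey 0.6224 0.1904
lever end [0.558  0.1242 0.1667] along ex,ey 0.5229 0.2311
front sd [0.5958 0.0605 0.219 ] along ex,ey 0.5725 0.176
front sd [0.6036 0.0929 0.219 ] along ex,ey 0.5737 0.2092
front sd [0.5969 0.0625 0.221 ] along ex,ey 0.5731 0.1782
front sd [0.6046 0.0947 0.221 ] along ex,ey 0.5744 0.2112
front sd [0.598  0.0645 0.223 ] along ex,ey 0.5738 0.1803
front sd [0.6057 0.0965 0.223 ] along ex,ey 0.5751 0.2132
```

```bash
cat >> h.py <<'E'
yaw=-.197
ex=np.array([np.cos(yaw),np.sin(yaw),0]);ey=np.array([-ex[1],ex[0],0]); ez=np.array([0,0,1.])
def W(a,b,z): return a*ex+b*ey+z*ez
def R0(ang=0):  # tool down, y along ey turned by ang about world z
    y=np.cos(ang)*ey-np.sin(ang)*ex; return np.c_[np.cross(y,-ez),y,-ez]
def st(n=""):
    s=robot.get_state(); p=s["ee_pos"]; f=s["force"]
    print(n,"t%.1f"%s["time"],"p",np.round([p@ex,p@ey,p[2]],4),"f",np.round([f@ex,f@ey,f[2]],2),"m",np.round(s["moment"],3),"op %.3f"%s["opening"]); return s
E
python3 - <<'E'
from h import *
s=robot.get_state(); c=robot.camera_info("wrist"); R,t,_,_=cam(c)
print("cam in tool",s["tool_rot"].T@(-R.T@t-s["ee_pos"]))
robot.gripper_to(0.0)
robot.move_linear(s["ee_pos"]+[0,0,.18],velocity=.25)
robot.move_ptp(W(.50,.19,.36),R0()); st()
print(robot.ik(W(.53,.19,.204),R0()))
im=robot.grab_frame("wrist"); cv2.imwrite("pics/c.png",im[:,:,::-1])
c=robot.camera_info("wrist"); print(proj(c,[W(.572,.173,.221),W(.572,.207,.221),W(.596,.1,.215)]))
E
```

```text
cam in tool [ 0.08119306 -0.00134409 -0.16017054]
 t4.6 p [0.4998 0.1909 0.3599] f [ 0.36  0.4  -0.42] m [ 0.    -0.021  0.022] op 0.000
[-0.61059216  0.35937155  0.50997779  1.80644328 -0.20193325  1.02744139
  1.35100346]
[[259.70323439 276.9395988 ]
 [296.61679283 276.9776092 ]
 [184.45262318 296.22711277]]
```

View pics/c.png

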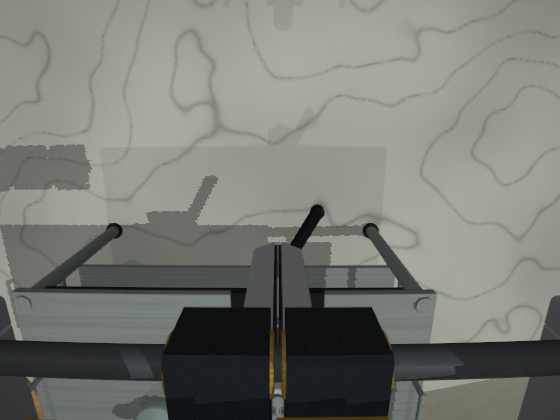

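The wrist view shows the closed fingers at (277,250) aligned over the clamp, the rack's front edge at row 290 and the lever tip at (318,211). The camera is on the robot's side, so it stays clear of the post.

```bash
python3 - <<'E'
from h import *
robot.move_linear(W(.53,.19,.204),velocity=.12); robot.pause(.3); st("down")
h=robot.move_linear(W(.585,.19,.204),velocity=.015,threshold=4); st(f"contact {h}")
h=robot.move_linear(W(.60,.19,.204),velocity=.008,threshold=15); st(f"push {h}")
E
```

```text
down t6.4 p [0.53   0.1901 0.2042] f [-0.49 -0.12 -0.14] m [ 0.049  0.014 -0.041] op 0.001
contact True t8.6 p [0.5633 0.1899 0.2036] f [ 0.06  0.02 -0.43] m [-0.039  0.022 -0.002] op 0.001
push True t10.5 p [0.5737 0.1899 0.2031] f [-0.53 -0.03  0.38] m [ 0.039 -0.04   0.066] op 0.001
```

```bash
python3 - <<'E'
from h import *
for th in (18,26):
    robot.move_linear(W(.570,.19,.204),velocity=.02); robot.pause(.2); st("back")
    h=robot.move_linear(W(.595,.19,.204),velocity=.008,threshold=th); st(f"push {h}")
robot.pause(.3); st("hold")
robot.move_linear(W(.50,.19,.204),velocity=.1); robot.move_linear(W(.50,.19,.36),velocity=.2)
im=robot.grab_frame("side")
cv2.imwrite("pics/d.png",cv2.resize(im[120:260,230:400,::-1],None,fx=4,fy=4,interpolation=2))
cv2.imwrite("pics/d_scene.png",robot.grab_frame("scene")[:,:,::-1]); st()
E
```

```text
back t11.1 p [0.57  0.19  0.204] f [-0.05  0.92  0.43] m [ 0.014 -0.002 -0.011] op 0.001
push True t12.2 p [0.5737 0.19   0.2036] f [ 0.23 -0.51 -0.28] m [ 0.039 -0.024  0.005] op 0.000
back t12.7 p [0.57  0.19  0.204] f [-0.11  0.78  0.5 ] m [-0.071 -0.009  0.013] op 0.001
push True t13.9 p [0.5737 0.19   0.2037] f [-0.37  0.2  -0.1 ] m [-0.012 -0.006 -0.014] op 0.000
hold t14.2 p [0.5736 0.1899 0.2034] f [ 0.11 -0.54 -0.32] m [0.003 0.086 0.024] op 0.001
 t16.1 p [0.4997 0.1899 0.3588] f [-0.07 -0.48 -0.05] m [ 0.002 -0.035 -0.006] op -0.000
```

View pics/d.png

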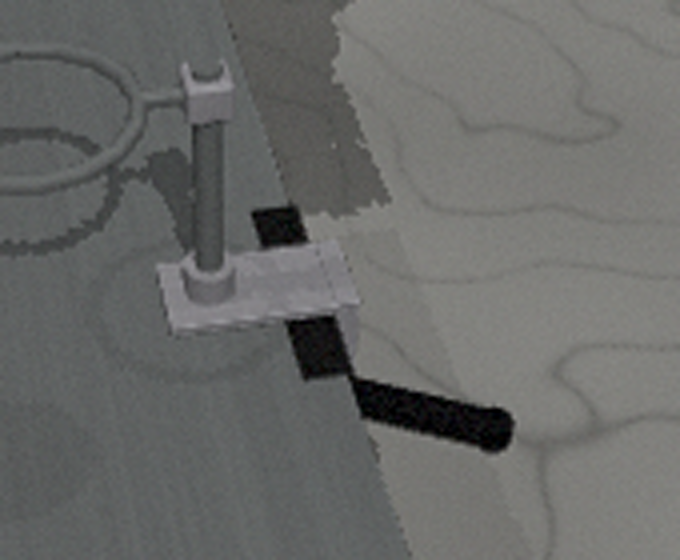

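All three pushes stopped at the same place (TCP x' = 0.5737), and the side crop shows the spine now flush near the edge with the lever end at (497,430). The clamp is home, so next I locate the lever and approach its +y side.

```bash
cat >> h.py <<'E'
H=np.array([.607,.190]); Z=.175
def ut(th):
    b=.65-th; return np.array([-np.cos(b),np.sin(b)]),np.array([-np.sin(b),-np.cos(b)])
def pose(th,gap=0,r=.072):
    """tool pose whose outer finger corner touches the lever side at radius r, gap before it"""
    u,t=ut(th); al=max(0,th-.5)
    a=np.array([-np.cos(al),-np.sin(al)]); b=np.array([np.sin(al),-np.cos(al)])
    C=H+r*u-(.006+gap)*t-.008*a-.0125*b
    return C,R0(al)
def frc(n=4):
    F=[]
    for _ in range(n): robot.pause(.04); F.append(robot.get_state()["force"])
    return np.mean(F,0)
E
python3 - <<'E'
from h import *
sc,sd=robot.camera_info("scene"),robot.camera_info("side")
im=cv2.imread("pics/d_scene.png"); m=(im.max(2)<40).astype(np.uint8); m[:150]=0;m[210:]=0;m[:,:320]=0;m[:,390:]=0
n,l,s,c=cv2.connectedComponentsWithStats(m); i=1+np.argmax(s[1:,4]); ys,xs=np.where(l==i)
k=np.argmax(xs-ys); print("tip scene",xs[k],ys[k],s[i])
P=tri([sc,sd],[(xs[k]-2,ys[k]+1.5),(230+497/4,120+430/4)]); e=np.array([P@ex,P@ey]); print("lever end",e,P[2])
d=e-H; th=.65-np.arctan2(d[1],-d[0]); print("theta",th,np.linalg.norm(d))
C,R=pose(th,.015); print(C)
robot.move_ptp(W(C[0]-.02,C[1],.30),R0()); robot.move_linear(W(C[0],C[1],.30)); robot.move_linear(W(*C,Z),velocity=.1); robot.pause(.3); print(frc().round(2))
C2,_=pose(th,-.012); h=robot.move_linear(W(*C2,Z),velocity=.012,threshold=3); s=st(f"contact {h}")
t=ut(th)[1]; p=s["ee_pos"]; q=np.array([p@ex,p@ey]); print("gap at stop",-(q-pose(th,0)[0])@t)
cv2.imwrite("pics/e.png",robot.grab_frame("side")[100:300,220:420,::-1].repeat(3,0).repeat(3,1))
E
```

```text
tip scene 349 175 [324 175  27  19 231]
lever end [0.53242468 0.23008852] 0.1668137680034262
theta 0.15675980275955087 0.08466739342883137
[0.56152529 0.2550876 ]
[ 0.27  0.05 -0.07]
contact True t19.9 p [0.5554 0.244  0.1749] f [1.77 1.91 1.09] m [ 0.441 -0.689 -0.013] op 0.001
gap at stop 0.002309370655241015
```

View pics/e.png

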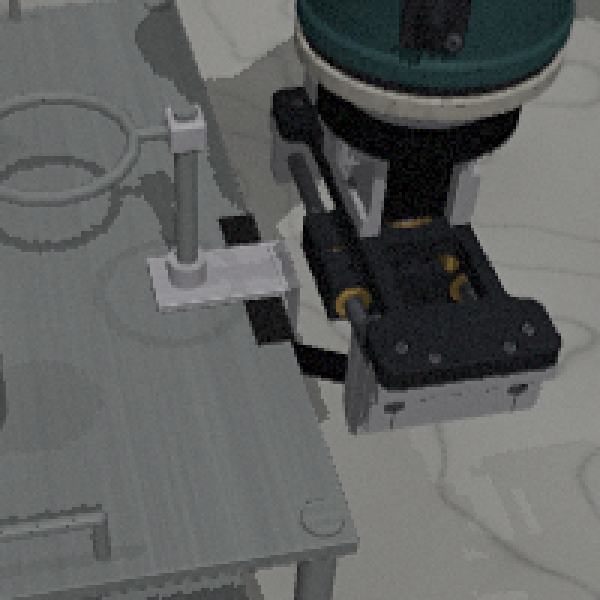

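The finger touched the lever 2.3 mm before the model predicted, with the reaction pointing back along the push. The view shows the gripper clear of the post and shelf. Now I turn in small steps and log the force.

```bash
cat >> h.py <<'E'
def run(ths,gap,stop,guard=5,v=.012):
    for th in ths:
        C,R=pose(th,gap); h=robot.move_linear(W(*C,Z),velocity=v,frame=R,threshold=guard)
        f=frc(); u,t=ut(th); ft=-(f@ex*t[0]+f@ey*t[1]); fu=f@ex*u[0]+f@ey*u[1]
        s=robot.get_state(); p=s["ee_pos"]; err=(np.array([p@ex,p@ey])-C)@t
        print("th %.3f h%d ft %.2f fu %.2f fz %.2f lag %.1fmm t%.1f"%(th,h,ft,fu,f[2],err*1e3,s["time"]))
        if ft>stop: print("stop"); return th
E
python3 - <<'E'
from h import *
run(np.arange(.19,.72,.04),.0023,7.5)
E
```

```text
th 0.190 h0 ft 4.70 fu -1.14 fz 0.94 lag -0.2mm t20.5
th 0.230 h0 ft 4.27 fu -1.75 fz 1.93 lag -0.1mm t21.0
th 0.270 h0 ft 4.58 fu -2.46 fz 2.98 lag -0.0mm t21.6
th 0.310 h0 ft 4.54 fu -2.32 fz 2.90 lag -0.0mm t22.1
th 0.350 h0 ft 4.24 fu -2.38 fz 3.12 lag -0.1mm t22.7
th 0.390 h0 ft 4.42 fu -2.21 fz 3.80 lag -0.0mm t23.3
th 0.430 h0 ft 3.90 fu -1.70 fz 3.50 lag -0.0mm t23.8
th 0.470 h0 ft 3.89 fu -1.82 fz 3.71 lag 0.0mm t24.4
th 0.510 h0 ft 4.17 fu -1.34 fz 4.11 lag -0.0mm t24.9
th 0.550 h0 ft 4.39 fu -1.56 fz 3.96 lag -0.1mm t25.5
th 0.590 h0 ft 4.57 fu -1.10 fz 3.32 lag -0.0mm t26.0
th 0.630 h0 ft 4.84 fu -1.21 fz 3.97 lag -0.0mm t26.6
th 0.670 h0 ft 4.30 fu -0.85 fz 3.80 lag 0.0mm t27.1
th 0.710 h0 ft 4.28 fu -1.05 fz 3.96 lag 0.0mm t27.7
```

```bash
python3 - <<'E'
from h import *
run(np.arange(.74,1.25,.03),.0023,8.3,guard=4)
E
```

```text
th 0.740 h0 ft 4.92 fu -0.89 fz 4.39 lag -0.0mm t28.2
th 0.770 h0 ft 4.99 fu -1.18 fz 4.24 lag -0.0mm t28.7
th 0.800 h0 ft 5.24 fu -1.10 fz 4.43 lag -0.1mm t29.2
th 0.830 h0 ft 5.35 fu -1.17 fz 4.83 lag -0.2mm t29.6
th 0.860 h0 ft 5.78 fu -1.77 fz 5.03 lag -0.3mm t30.1
th 0.890 h0 ft 6.53 fu -1.34 fz 5.82 lag -0.4mm t30.6
th 0.920 h0 ft 7.27 fu -2.15 fz 6.03 lag -0.5mm t31.1
th 0.950 h0 ft 7.76 fu -1.97 fz 6.36 lag -0.7mm t31.6
th 0.980 h0 ft 8.04 fu -2.99 fz 7.40 lag -0.8mm t32.1
th 1.010 h0 ft 9.31 fu -2.85 fz 7.29 lag -1.0mm t32.6
stop
```

```bash
python3 - <<'E'
from h import *
run([1.03,1.045,1.06,1.075],.0023,10.1,guard=3)
robot.pause(.3); print(frc(10).round(2))
E
```

```text
th 1.030 h0 ft 9.57 fu -3.31 fz 7.96 lag -1.1mm t33.0
th 1.045 h0 ft 10.52 fu -3.16 fz 7.81 lag -1.2mm t33.5
stop
[ 1.13 10.94  7.82]
```

```bash
python3 - <<'E'
from h import *
f=frc(8); u,t=ut(1.045); print("ft",-(f@ex*t[0]+f@ey*t[1]))
C,R=pose(1.045,.025); robot.move_linear(W(*C,Z),velocity=.04); st("off")
C[0]-=.03; robot.move_linear(W(*C,Z),velocity=.1); robot.move_linear(W(*C,.36),velocity=.2); robot.pause(.3); st("clear")
a=robot.grab_frame("side")[120:260,230:400,::-1]; b=robot.grab_frame("scene")[:,:,::-1]; cv2.imwrite("pics/f_scene.png",b)
cv2.imwrite("pics/f.png",cv2.resize(a,None,fx=4,fy=4,interpolation=2)); cv2.imwrite("pics/g.png",b)
E
```

```text
ft 10.545919530926204
off t35.2 p [0.529  0.2055 0.175 ] f [ 0.55 -0.34  0.81] m [0.004 0.02  0.02 ] op 0.001
clear t37.0 p [0.4989 0.2057 0.3596] f [-0.44 -0.27  0.37] m [ 0.045 -0.017  0.049] op 0.001
```

View pics/f.png

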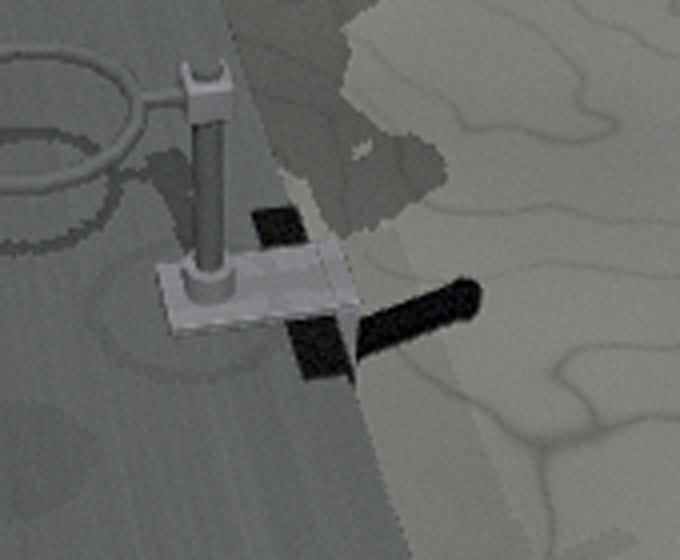

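View pics/g.png

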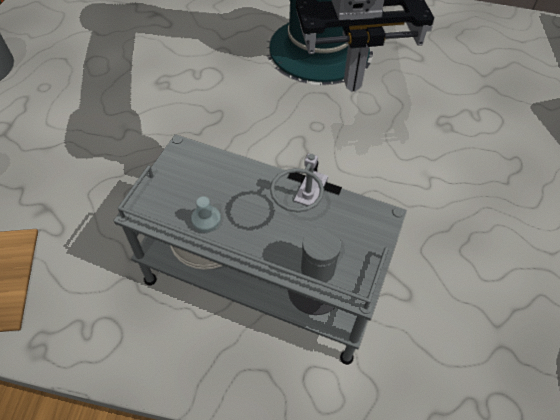

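The side crop shows the jaw corners and post exactly where they were after the push (post base at (208,285)), with the lever now turned to (465,298). In the scene view the tin (320,258), stopper (205,213) and bowls are where they started, and the arm is clear.

```bash
python3 -c "
from rig import robot
robot.sign_off(); print(robot.get_state()['time'])"
```

```text
the job is handed in; nothing more can be done
the job is handed in; nothing more can be done
```

The clamp is home and the lever knob is tightened to about 10.5 N. I handed the job in at about 37 s of the 72 s allowed; no verdict is reported.

- **Clamp:** I pushed it in about 10 mm with closed fingers. Three pushes at rising force limits (15, 18 and 26 N) all stopped at the same place. After tightening, the side picture showed it in the same position.
- **Knob:** The drag was steady at about 4.4 N, and the pad started to bite at about 0.8 rad. I stopped at about 1.05 rad with 10.5 N measured at the lever.
- **Uncertain:** The 72 mm contact radius on the lever comes from my geometry and was not measured. The drag and the rise of about 25 N per rad both match the description. First contact came 2.3 mm earlier than my model predicted, and I corrected for that.
- **Last checks:** With the arm clear, the tool force read about zero. The tin and stopper, and the visible part of the bowls, looked unmoved in the scene picture. The funnel on the lower shelf is mostly hidden in both views, so I could not check it closely; nothing came near it.

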